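# Start the desk paging amplifier with its pull knob

### The job

Switch on the paging amplifier on the office desk: pull its tall start knob straight up as far as it goes, hold it out for about one second, then let go so that it springs back home. Do not turn the volume dial or press the push button beside it.

Things in the scene. Friction and masses are not known exactly. Their poses are not given: they have to be found in the camera images.
- start_knob_head (a point): Centre of the start knob's head: black, round, 30 mm across, 24 mm tall, on a 12 mm steel stem; the tallest of three controls in a row, 90 mm apart in varying order, on a fixed grey amplifier (300 x 180 mm). At rest 102 mm above the desk, 32 mm above the amplifier's flat top (70 mm high). z up (the pull direction), y along the row, x across it, with free space on both sides along x.
- start_knob (a joint): Lift of the start knob in m: 0 at rest, 0.015 pulled up to its stop. A spring pulls it down with about 3 N at rest and 8 N at the stop and returns it to 0 when it is let go. It slides straight up and does not turn. The underside of its head is 20 mm above the amplifier's top at rest.
- dial_mark (a point): Point on the top at the rim end of the white pointer line on the volume dial, a flat black round dial 44 mm in diameter whose top is 20 mm above the amplifier's top. The point lies 20 mm from the dial's axis. The dial turns about the vertical and is to be left as it is.
- push_button (a joint): Depth in m to which the push button is pressed: 0 at rest, 0.006 fully down. It is a small low black round button 18 mm in diameter, its top 12 mm above the amplifier's top, on a spring of about 2 to 5 N. It is to be left alone.

How it is judged:
By the outcome, as a careful person would: the job done as asked, in the order asked, and still so for the second after the job is handed in, with the robot touching nothing.
It also fails if it takes over 27 s, if anything falls off the work surface, if the arm or the gripper's body presses on something with over 40 N, if the wrist force passes 120 N, or if a joint passes its speed limit or range.

### The arm

A 6-joint arm with a two-finger parallel gripper is mounted at the origin on the work surface. World frame = base frame: x ahead of the robot, y to its left, z up, the work surface at z = 0. Lengths are in m, angles in rad, forces in N, time in s.
With the tool pointing down it reaches from about 0.25 to 0.775 m from the base axis. Payload 4 kg.
Tool frame: the origin (TCP) lies at the very end of the fingers, on their centre line; the grasp point (between the pads) lies 19 mm behind it; z points along the fingers, y is the direction in which the jaws open and shut (so a half turn about z gives the same grasp; the last joint's range is limited). The gripper opens to 85 mm and grips with 20 to 120 N. Pads are 22 mm wide; open, the fingers measure 114 mm over their backs; the gripper's body (76 mm by 85 mm) begins 54 mm behind the grasp point. The pads swing forward as they close: fully open they stand 13 mm farther back than shut.
Start: joints at [-1.438, 0.087, 1.371, -0, 1.684, -0.103], TCP at [0.128, -0.535, 0.231] pointing down, gripper open.
Joint ranges: [-3.1, 3.1], [-0.76, 2.03], [0.27, 2.55], [-1.08, 4.22], [0.17, 2.65], [-2.57, 2.57]. Speed limits (rad/s): [2.79, 2.79, 3.14, 3.14, 3.14, 3.14].

### API

Orientations are given as a rotation vector (axis times angle).
In Python, from bench import ctrl, optics, ticket gives the robot as it stands.
- The arm moves only by the tool carry_out, never from a script. Its argument "series" is a list of rows, each a list of 7 numbers: the shift along the world's x, y, z in mm, then the turn, a rotation vector about the world's x, y, z in rad, then the finger opening in mm, from 0 to 85.4. In form: [[tx, ty, tz, rx, ry, rz, grip], ...]. A call has 1 to 12 rows; each row shifts and turns the commanded pose from where the row before left it; what a row does not reach is not made up. A row lasts 1/10 s, in which the tool goes at most 50 mm and 8.59 degrees, less where a joint would pass 70% of its speed; a pose out of reach is approached as far as the arm can. A call with a gripper value outside its range is refused whole. The fingers move at their own pace and stop on an object; "grip_force" is the grip in N (left out, the last holds). Time passes only in rows, so rows that do not move let the fingers close. It gives the time, the measured TCP pose, the force and the opening at its end, in the units of the state.
- ctrl.observe(): the state, without advancing time (a new reading comes with each control period).
- optics.snapshot(name): name is "side" or "top"; returns the picture (384x512x3 uint8, red, green, blue); there is no depth.
- optics.calibration(name): a dict with "intrinsics" (3x3 intrinsics, pixels), "R" (3x3) and "t" (3): a world point X has camera coordinates R X + t. Camera axes: x right, y down, z forward; pixel columns grow to the right and rows downward; lengths in m; the calibration is good to about 2 mm. A picture is of the moment at which its call begins. calibration takes no time and is no camera call.
- ticket.close_job(): hands the job in, once; it reports no verdict.
The state is a dict: "time_s": time; "joints": joint angles; "joint_velocities": joint speeds; "joint_torque": joint torques, N m; "tool_pos": TCP position; "tool_rot": TCP orientation; "wrist_force": force on the tool from outside, world axes, zero at the start; "ft_torque": the same for the moment, N m; "width": finger opening in m.
Only numpy, scipy, OpenCV 4.12 (cv2) and the standard library are available. Lean on these libraries where they do the work, as an engineer would, in place of code of your own. Each camera call takes 0.05 s, during which the arm holds its last target. There are 200 camera calls.

## Working session

There is one attempt and no reset: what is moved stays moved. The work goes in short steps, Python scripts to look and compute and a tool call to move; the robot and the scene stay as the last step left them, time stands still between calls to the robot, and variables do not carry over. Pictures are saved under pics/ and viewed, about 8 in all and at most 12, crops included, and the job is handed in when it is done.

Besides the shell and the picture viewer there is one more tool, called after "Request:" as name([rows], argument=value, ...), one row to a line, values as JSON. carry_out: Moves the arm, as the interface text tells. Its arguments: {"type":"object","properties":{"series":{"type":"array"},"grip_force":{"type":"number"}},"required":["series"]}

```bash
mkdir -p pics; python3 - <<'E'
from bench import ctrl, optics
import cv2,numpy as np
for n in("side","top"):
    im=optics.snapshot(n); cv2.imwrite(f"pics/{n}0.png",im[:,:,::-1])
    c=optics.calibration(n); print(n,c, "cam pos",-np.array(c["R"]).T@c["t"])
s=ctrl.observe();print(s["time_s"],s["tool_pos"],s["tool_rot"],s["width"])
E
```

```text
side {'intrinsics': array([[362.79766132,   0.        , 258.92691489],
       [  0.        , 362.79766132, 192.43390541],
       [  0.        ,   0.        ,   1.        ]]), 'R': array([[-0.92304328, -0.38401111,  0.022947  ],
       [-0.24622477,  0.54391111, -0.80220575],
       [ 0.2955748 , -0.74612075, -0.59660654]]), 't': array([0.51152573, 0.21776455, 0.60165608])} cam pos [0.34794504 0.5268951  0.52190595]
top {'intrinsics': array([[391.67384411,   0.        , 259.72723002],
       [  0.        , 391.67384411, 190.81244485],
       [  0.        ,   0.        ,   1.        ]]), 'R': array([[-0.00650172, -0.99995603,  0.00675706],
       [-0.98577315,  0.00527428, -0.16799843],
       [ 0.16795541, -0.00775321, -0.9857641 ]]), 't': array([0.05705016, 0.57360086, 0.67725613])} cam pos [0.45206242 0.05927323 0.76359334]
0.1 [ 0.12841162 -0.53432272  0.23022133] [-3.11773182e+00 -3.69240145e-01  6.63516865e-05] 0.08559945012490731
```

View pics/side0.png

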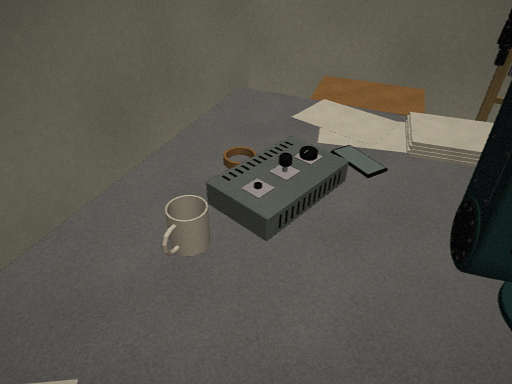

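View pics/top0.png

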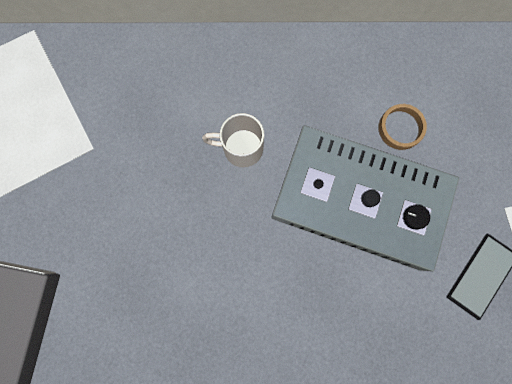

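Side view: button at about (258,185), knob head (286,159) in the middle, dial (309,153). Top view: button (318,184), knob (371,199), dial (416,217) with its mark at about (410,214). I'll enlarge and triangulate.

```bash
cat > h.py <<'E'
import numpy as np,cv2
from bench import ctrl,optics
C={n:optics.calibration(n) for n in("side","top")}
def onplane(n,u,v,z):
    c=C[n];R=np.array(c["R"]);o=-R.T@c["t"];d=R.T@np.linalg.inv(c["intrinsics"])@[u,v,1]
    return o+d*(z-o[2])/d[2]
def proj(n,X):
    c=C[n];p=np.array(c["intrinsics"])@(np.array(c["R"])@X+c["t"]);return p[:2]/p[2]
def tri(uv):
    P=[np.array(C[n]["intrinsics"])@np.c_[C[n]["R"],C[n]["t"]] for n in("side","top")]
    X=cv2.triangulatePoints(P[0],P[1],np.float64(uv[0]).reshape(2,1),np.float64(uv[1]).reshape(2,1));return (X[:3]/X[3]).ravel()
def blobs(im,box,th):
    x0,y0,x1,y1=box;m=(im[y0:y1,x0:x1].max(2)<th).astype(np.uint8)
    _,_,s,c=cv2.connectedComponentsWithStats(m)
    return [(np.round(b+[x0,y0],1),a.tolist()) for a,b in zip(s[1:],c[1:]) if a[4]>15]
E
python3 - <<'E'
from h import *
im={n:cv2.imread(f"pics/{n}0.png") for n in C}
print(blobs(im["top"],(300,165,440,240),50)); print(blobs(im["side"],(240,142,325,195),45))
a=cv2.resize(im["top"][160:250,295:445],None,fx=5,fy=5,interpolation=cv2.INTER_CUBIC)
cv2.imwrite("pics/t1.png",a)
a=cv2.resize(im["side"][135:205,235:335],None,fx=7,fy=7,interpolation=cv2.INTER_CUBIC)
cv2.imwrite("pics/s1.png",a)
E
```

```text
[(array([392.8, 168.5]), [91, 0, 5, 8, 21]), (array([403.8, 170.8]), [102, 1, 5, 11, 29]), (array([414.3, 174.5]), [112, 4, 5, 12, 29]), (array([425. , 178.2]), [123, 8, 5, 12, 30]), (array([435.7, 181.6]), [133, 11, 6, 12, 32]), (array([318.1, 183.5]), [14, 15, 9, 9, 62]), (array([370.3, 197.9]), [62, 25, 18, 17, 187]), (array([416.5, 216.8]), [103, 40, 27, 24, 480])]
[(array([308.3, 152.7]), [60, 4, 18, 15, 209]), (array([285.1, 159.4]), [39, 11, 13, 14, 159]), (array([250.5, 163.9]), [7, 20, 8, 5, 16]), (array([257.4, 185. ]), [14, 40, 8, 7, 45]), (array([323.6, 188.8]), [83, 40, 2, 13, 19]), (array([319.7, 189.6]), [78, 43, 4, 10, 25])]
```

View pics/t1.png

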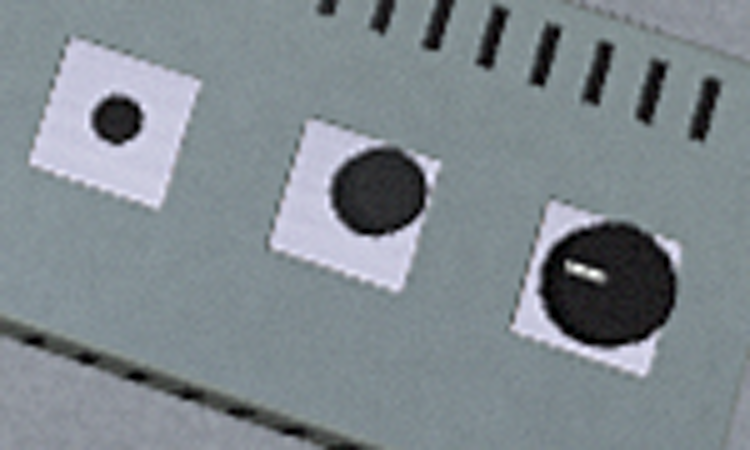

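View pics/s1.png

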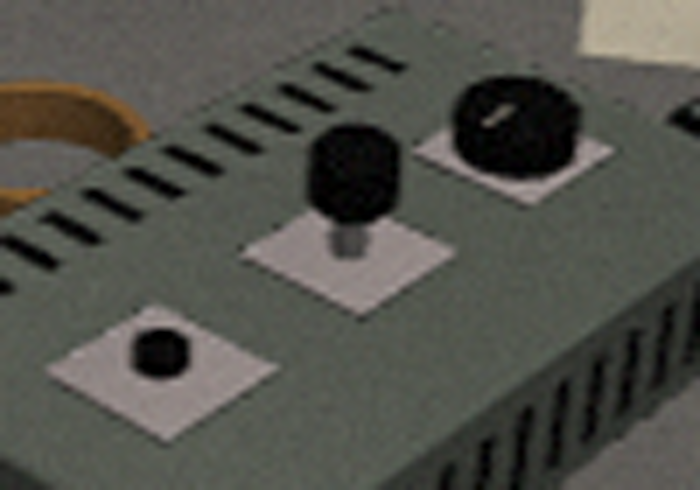

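The button, knob and dial run left to right in the top crop. The head centre is at top pixel (370.8,198.0) and side pixel (285.6,159.9). The plates give the row direction.

```bash
python3 - <<'E'
from h import *
from scipy.spatial.transform import Rotation as Ro
k=tri([(285.6,159.9),(370.8,198.0)]);print("knob tri",k,"top@.114-ish",onplane("top",370.8,198,.108),"side@.102",onplane("side",285.6,159.9,.102))
b=onplane("top",318.3,183.7,.082);d=onplane("top",416.8,217,.087);print("button",b,"dial",d,np.linalg.norm(d-b),(b+d)/2)
# dial is nearest: row direction
row=(b-d)[:2];row/=np.linalg.norm(row);ac=np.array([row[1],-row[0]]);print("row y",row,"x",ac, "yaw",np.arctan2(ac[1],ac[0]))
s=ctrl.observe();R=Ro.from_rotvec(s["tool_rot"]).as_matrix();ty=R[:2,1];print("tool y",ty,"z",R[:,2])
a=np.arctan2(ac[1],ac[0])-np.arctan2(ty[1],ty[0]);a=(a+np.pi/2)%np.pi-np.pi/2
print("turn",a,"joints",s["joints"],"tool",s["tool_pos"])
for n,(u,v) in {"button":(257.8,185),}.items(): print(onplane("side",u,v,.080))
E
```

```text
knob tri [ 0.55056115 -0.13669167  0.10019699] top@.114-ish [ 0.5503896  -0.13418275  0.108     ] side@.102 [ 0.54850525 -0.13400128  0.102     ]
button [ 0.58042672 -0.0500002   0.082     ] dial [ 0.51972852 -0.21864371  0.087     ] 0.17930394183811593 [ 0.55007762 -0.13432195  0.0845    ]
row y [0.33865298 0.94091134] x [ 0.94091134 -0.33865298] yaw -0.34548491757240224
tool y [ 0.23358794 -0.97233349] z [-2.85662559e-04  2.05263710e-03 -9.99997853e-01]
turn 0.9895448146643622 joints [-1.43811515e+00  8.79080303e-02  1.37214281e+00 -1.16781000e-05
  1.68361420e+00 -1.03086508e-01] tool [ 0.12841162 -0.53432272  0.23022133]
[ 0.57907828 -0.04892355  0.08      ]
```

Request:
carry_out([
  [15, 14, 0, 0, 0, 0.04, 85],
  [35, 33, 0, 0, 0, 0.085, 85],
  [35, 33, 0, 0, 0, 0.085, 85],
  [35, 33, 0, 0, 0, 0.085, 85],
  [35, 33, 0, 0, 0, 0.085, 85],
  [35, 33, 0, 0, 0, 0.085, 85],
  [35, 33, 0, 0, 0, 0.085, 85],
  [35, 33, 0, 0, 0, 0.085, 85],
  [35, 33, 0, 0, 0, 0.085, 85],
  [35, 33, 0, 0, 0, 0.085, 85],
  [35, 33, 0, 0, 0, 0.085, 85],
  [35, 33, 0, 0, 0, 0.085, 85],
], grip_force=50)

```text
time_s: 1.3
tool_pos: [0.5294, -0.156, 0.2308]
tool_rot: [-2.58, -1.792, 0.001]
wrist_force: [0.2, -1.3, 0.0]
width: 0.085
```

Request:
carry_out([
  [11, 12, 0, 0, 0, 0.015, 60],
  [10.5, 11, -20, 0, 0, 0, 60],
  [0, 0, -40, 0, 0, 0, 60],
  [0, 0, -35, 0, 0, 0, 60],
  [0, 0, -10, 0, 0, 0, 60],
  [0, 0, 0, 0, 0, 0, 60],
  [0, 0, 0, 0, 0, 0, 60],
])

```text
time_s: 2.0
tool_pos: [0.5507, -0.1355, 0.1281]
tool_rot: [2.569, 1.805, 0.002]
wrist_force: [0.2, 0.3, 0.9]
width: 0.0599
```

```bash
python3 - <<'E'
from h import *
from scipy.spatial.transform import Rotation as Ro
im={n:optics.snapshot(n)[:,:,::-1] for n in C}
a=[cv2.resize(np.ascontiguousarray(im[n][y:y+130,x:x+130]),(400,400),interpolation=cv2.INTER_CUBIC) for n,x,y in(("side",220,80),("top",305,135))]
cv2.imwrite("pics/c2.png",np.hstack(a))
s=ctrl.observe();R=Ro.from_rotvec(s["tool_rot"]).as_matrix()
print(s["tool_pos"],R[:,1],R[:,2],s["width"],s["wrist_force"],proj("side",s["tool_pos"]),proj("top",s["tool_pos"]))
E
```

```text
[ 0.55135814 -0.13561321  0.12920182] [ 0.94088112 -0.33869984  0.0050139 ] [ 0.00469648 -0.00175672 -0.99998743] 0.06019049726114405 [-0.17682578  0.27395105  0.71982277] [285.44019845 148.55114239] [375.3311496  195.47799763]
```

View pics/c2.png

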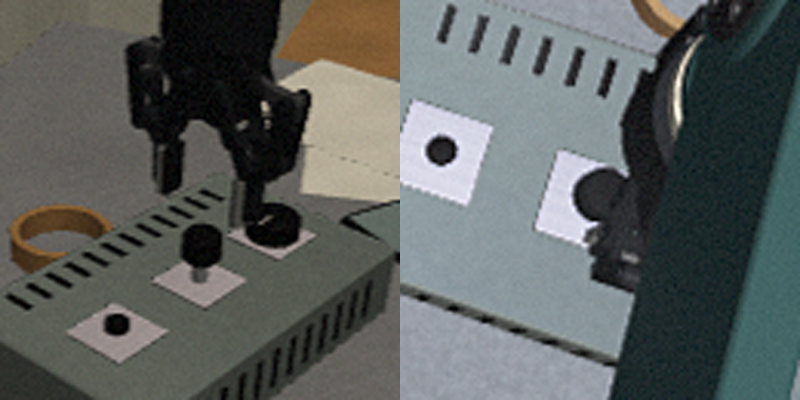

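The side crop shows the fingers straddling the knob: tips at (167,190) and (243,222), head at (202,243). The dial and button are clear. Next I descend and close.

Request:
carry_out([
  [-1, 1, -10, 0, 0, 0, 60],
  [0, 0, -15, 0, 0, 0, 60],
  [0, 0, -12, 0, 0, 0, 60],
  [0, 0, -8, 0, 0, 0, 60],
  [0, 0, -3, 0, 0, 0, 60],
  [0, 0, 0, 0, 0, 0, 60],
  [0, 0, 0, 0, 0, 0, 45],
  [0, 0, 0, 0, 0, 0, 35],
  [0, 0, 0, 0, 0, 0, 20],
  [0, 0, 0, 0, 0, 0, 20],
  [0, 0, 0, 0, 0, 0, 20],
  [0, 0, 0, 0, 0, 0, 20],
], grip_force=60)

```text
time_s: 3.3
tool_pos: [0.5508, -0.1344, 0.0796]
tool_rot: [2.567, 1.805, 0.005]
wrist_force: [5.3, -0.2, 0.7]
width: 0.0278
```

```bash
python3 - <<'E'
from h import *
im=optics.snapshot("side")[:,:,::-1]
cv2.imwrite("pics/s3.png",cv2.resize(np.ascontiguousarray(im[90:200,230:340]),(500,500),interpolation=cv2.INTER_CUBIC))
s=ctrl.observe();print(s["time_s"],s["tool_pos"],s["width"],s["wrist_force"])
E
```

```text
3.35 [ 0.55080474 -0.13445582  0.07964191] 0.02825144317148655 [ 4.95352694 -1.75333186  0.26267514]
```

View pics/s3.png

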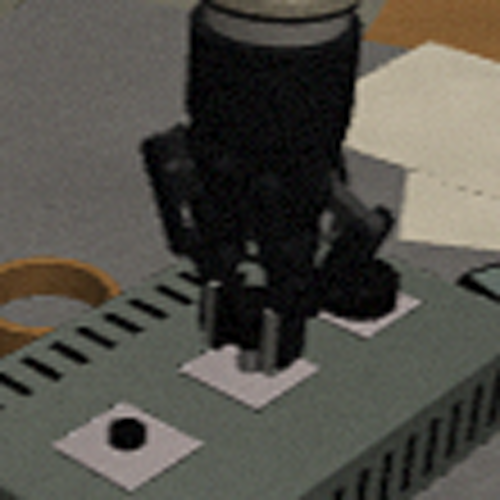

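The pads hold the head, with the stem visible at (250,362) and width about 28 mm. The push button and dial are untouched. Now I pull.

Request:
carry_out([
  [0, 0, 3, 0, 0, 0, 20],
  [0, 0, 4, 0, 0, 0, 20],
  [0, 0, 4, 0, 0, 0, 20],
  [0, 0, 3, 0, 0, 0, 20],
  [0, 0, 1, 0, 0, 0, 20],
])

```text
time_s: 3.85
tool_pos: [0.5507, -0.1344, 0.0927]
tool_rot: [2.567, 1.805, 0.004]
wrist_force: [9.1, -2.2, -7.6]
width: 0.0282
```

Request:
carry_out([
  [0, 0, 1, 0, 0, 0, 20],
  [0, 0, 1, 0, 0, 0, 20],
  [0, 0, 0, 0, 0, 0, 20],
])

```text
time_s: 4.15
tool_pos: [0.5507, -0.1344, 0.0943]
tool_rot: [2.567, 1.805, 0.004]
wrist_force: [9.9, -2.3, -8.0]
width: 0.0276
```

Request:
carry_out([
  [0, 0, 1, 0, 0, 0, 20],
  [0, 0, 0.5, 0, 0, 0, 20],
  [0, 0, 0, 0, 0, 0, 20],
])

```text
time_s: 4.45
tool_pos: [0.5507, -0.1344, 0.0948]
tool_rot: [2.568, 1.805, 0.004]
wrist_force: [10.5, -4.5, -11.4]
width: 0.0281
```

The force rose to 11.4 N while the tool moved only 0.5 mm for 1.5 mm commanded, so the knob is at its stop. I'll take one picture, then finish the hold.

```bash
python3 - <<'E'
from h import *
im=optics.snapshot("side")[:,:,::-1]
cv2.imwrite("pics/s4.png",cv2.resize(np.ascontiguousarray(im[90:200,230:340]),(500,500),interpolation=cv2.INTER_CUBIC))
s=ctrl.observe();print(s["time_s"],s["tool_pos"],s["width"],s["wrist_force"])
E
```

```text
4.5 [ 0.55065102 -0.13438641  0.09475292] 0.02803603855020945 [ 10.58943422  -3.33588248 -11.19330486]
```

View pics/s4.png

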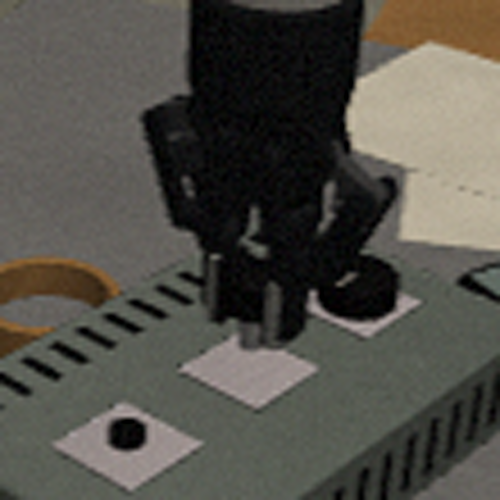

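The head is lifted, with the stem bottom now at about (250,345). I'll hold until about 5.2 s and then open fully.

Request:
carry_out([
  [0, 0, 0, 0, 0, 0, 20],
  [0, 0, 0, 0, 0, 0, 20],
  [0, 0, 0, 0, 0, 0, 20],
  [0, 0, 0, 0, 0, 0, 20],
  [0, 0, 0, 0, 0, 0, 20],
  [0, 0, 0, 0, 0, 0, 20],
  [0, 0, 0, 0, 0, 0, 20],
  [0, 0, 0, 0, 0, 0, 65],
  [0, 0, 0, 0, 0, 0, 65],
  [0, 0, 0, 0, 0, 0, 65],
  [0, 0, 0, 0, 0, 0, 65],
  [0, 0, 0, 0, 0, 0, 65],
])

```text
time_s: 5.7
tool_pos: [0.5489, -0.1338, 0.0972]
tool_rot: [2.57, 1.807, 0.0]
wrist_force: [0.4, 0.1, 0.3]
width: 0.0648
```

Request:
carry_out([
  [0, 0, 5, 0, 0, 0, 65],
  [0, 0, 15, 0, 0, 0, 65],
  [0, 0, 30, 0, 0, 0, 65],
  [0, 0, 40, 0, 0, 0, 65],
  [-15, -10, 30, 0, 0, 0, 65],
  [-30, -20, 10, 0, 0, 0, 65],
  [-40, -25, 0, 0, 0, 0, 65],
  [-40, -25, 0, 0, 0, 0, 65],
  [-40, -25, 0, 0, 0, 0, 65],
  [-20, -10, 0, 0, 0, 0, 65],
  [0, 0, 0, 0, 0, 0, 65],
  [0, 0, 0, 0, 0, 0, 65],
])

```text
time_s: 6.9
tool_pos: [0.3642, -0.249, 0.2283]
tool_rot: [2.569, 1.804, 0.002]
wrist_force: [-0.7, 0.3, 0.0]
width: 0.065
```

```bash
python3 - <<'E'
from h import *
im={n:np.ascontiguousarray(optics.snapshot(n)[:,:,::-1]) for n in C}
a=[cv2.resize(im[n][y:y+h,x:x+w],(400,300),interpolation=cv2.INTER_CUBIC) for n,x,y,w,h in(("side",235,130,100,75),("top",300,150,140,105))]
cv2.imwrite("pics/c5.png",np.hstack(a))
print([b for b in blobs(im["top"],(300,165,440,240),50)if b[1][4]>40]); print([b for b in blobs(im["side"],(240,142,325,195),45)if b[1][4]>40])
s=ctrl.observe();print(s["time_s"],s["tool_pos"],s["width"],s["wrist_force"])
E
```

```text
[(array([318.1, 183.5]), [14, 15, 9, 9, 62]), (array([370.6, 198. ]), [62, 25, 18, 17, 198]), (array([416.5, 216.8]), [103, 40, 27, 24, 481])]
[(array([308.3, 152.7]), [60, 4, 18, 15, 209]), (array([285.1, 159.4]), [39, 11, 13, 14, 159]), (array([257.4, 185. ]), [14, 40, 8, 7, 45])]
7.0 [ 0.36484777 -0.24847022  0.22757516] 0.06518753933857023 [-0.18824988 -0.08530152  0.91385446]
```

View pics/c5.png

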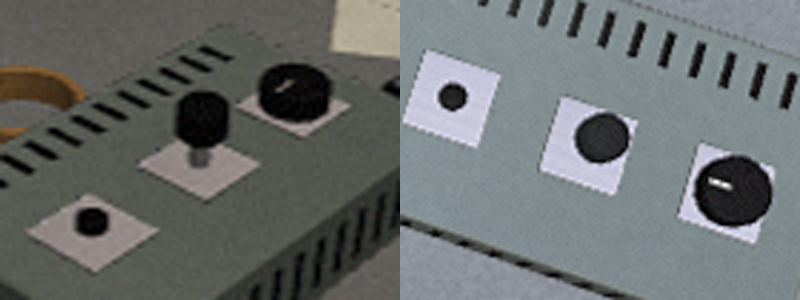

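The knob is back home at side pixel (285.1,159.4), the same as before. The button and dial blobs are unchanged, the dial mark points the same way, and the arm is clear.

```bash
python3 -c "
from bench import ticket
print(ticket.close_job())"
```

```text
the job is handed in; nothing more can be done
None
```

I pulled the start knob up to its stop, held it there for about one second, and released it so it sprang home. The job was handed in at about 7 s of the 27 s allowed.

- **Pull:** the gripper rose 15.2 mm. The upward pull then climbed from about 8 N to 11 N with almost no further motion, which showed the knob was at its stop. Sideways force reached about 11 N during the pull, well inside the limits.
- **Hold and release:** I held from about 4.3 to 5.2 s, then opened the fingers fully and moved the arm clear.
- **Last checks:** in the final pictures the knob head is back at its starting pixels, matching to within 0.3 px. The button and dial have not moved and the dial mark points the same way. The wrist force was about zero. No check failed or disagreed.

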